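# Hang the wide dipper on the utensil rail

### The job

Tidy up after baking: take the wide dipper by its wooden grip and hang it on the utensil rail, by sliding its open ring sideways over the bar through the gap and letting it down so that it hangs freely near the middle of the bar, between the turner and the whisk. Leave the narrow dipper standing where it is.

Things in the scene. Friction and masses are not known exactly. Their poses are not given: they have to be found in the camera images.
- dipper: Wide dipper, steel, upright, 160 g, 187 mm tall: cup 68 mm across, 46 high; a strip 14 mm wide (y) rises at the cup's -x side into an open C ring above the cup. On the ring a flat wooden grip, centred, 26 mm (x) by 14 mm (y), 141 to 187 mm above the underside: grip its upper part across the 14 mm. Origin: centre of the underside; x points out of the ring's gap, y along the ring's axis, z up.
- dipper_ring (a point): Centre of the wide dipper's C ring, on the cup's axis 115 mm above the underside; the dipper's axes. The ring lies in the x-z plane: inner radius 24 mm, outer 28. Its gap opens to +x at the height of the ring's centre, about 34 mm high (17 mm below to 17 above the centre). Hung on the bar, the ring's centre is 19 mm below the bar's axis.
- rail_mid (a point): Middle of the rail's bar, on its axis, 210 mm above the worktop. The bar is a fixed level steel rod, 10 mm in diameter, along y, between posts at y = +-200 mm; z up, -x the side towards the robot. A wooden turner hangs at y = +150 mm, a small whisk at y = -150 mm, each at most 50 mm wide and immovable; the bar between them is free, above and below.
- narrow_dipper: Narrow dipper, to be left alone: the same ring, strip, wooden grip and height (187 mm) on a narrower, deeper cup, 44 mm across and 66 mm high. Origin: centre of the underside, axes as for the wide one.
Mind the look-alikes: they are no part of the job. What is shaped like the dipper but purple is not meant.

How it is judged:
By the outcome, as a careful person would: the job done as asked, in the order asked, and still so for the second after the job is handed in, with the robot touching nothing.
It also fails if it takes over 37 s, if anything falls off the work surface, if the arm or the gripper's body presses on something with over 40 N, if the wrist force passes 120 N, or if a joint passes its speed limit or range.

### The arm

A 6-joint arm with a two-finger parallel gripper is mounted at the origin on the work surface. World frame = base frame: x ahead of the robot, y to its left, z up, the work surface at z = 0. Lengths are in m, angles in rad, forces in N, time in s.
With the tool pointing down it reaches from about 0.225 to 0.875 m from the base axis. Payload 3.4 kg.
Tool frame: the origin (TCP) lies midway between the tips of the shut fingers; the grasp point (between the pads) lies 19 mm behind it (manip.pinch_z is the z of the grasp point in the tool frame, in m); z points along the fingers, x is the direction in which the jaws open and shut, and the axes are right-handed (so a half turn about z gives the same grasp; the last joint's range is limited). The gripper opens to 85 mm and grips with 20 to 120 N. Pads are 22 mm wide; open, the fingers measure 114 mm over their backs; the gripper's body (76 mm by 85 mm) begins 54 mm behind the grasp point. The pads swing forward as they close: fully open they stand 13 mm farther back than shut.
Start: joints at [1.193, 0.276, 1.505, -0, 1.361, -0.121], TCP at [0.146, 0.556, 0.193] pointing down, gripper open.
Joint ranges: [-2.89, 2.89], [-0.75, 2.08], [0.22, 2.7], [-1.18, 4.32], [0.11, 2.71], [-2.7, 2.7]. Speed limits (rad/s): [2.57, 2.57, 3.14, 3.14, 3.14, 3.14].

### API

Orientations are given as a unit quaternion [w, x, y, z].
In Python, from rig import manip gives the robot as it stands. The module is installed in compiled form; this text tells all that it offers.
- The arm moves only by the tool drive_tool, never from a script. Its argument "steps" is a list of rows, each a list of 5 numbers: the shift along the tool's x, y, z in mm, then the turn about the tool's z in rad, then the gripper command: -1 is shut, 1 is fully open, values between are in proportion. A call has 1 to 5 rows; each row is the pose to reach, as a shift and turn from the pose measured when the call began, along the tool's axes at that moment; what a row does not reach only later rows make up. A row lasts 1/10 s, in which the tool goes at most 50 mm and 8.59 degrees, less where a joint would pass 70% of its speed; a pose out of reach is approached as far as the arm can. A call with a gripper value outside its range is refused whole. The fingers move at their own pace and stop on an object; "squeeze" is the grip in N (left out, the last holds). Time passes only in rows, so rows that repeat a pose let the fingers close. It gives the time, the measured TCP pose, the force and the opening at its end, in the units of the state.
- manip.get_state(): the state, without advancing time (a new reading comes with each control period).
- manip.get_image(name): name is "scene" or "side" or "wrist"; returns the picture (420x560x3 uint8, blue, green, red); there is no depth.
- manip.get_calibration(name): a dict with "camera_matrix" (3x3 intrinsics, pixels), "rvec" (rotation vector, rad) and "tvec" (3), from world to camera coordinates, as OpenCV has them. Camera axes: x right, y down, z forward; pixel columns grow to the right and rows downward; lengths in m; the calibration is good to about 2 mm. A picture is of the moment at which its call begins: read the wrist's pose just before it. get_calibration takes no time and is no camera call; for the wrist camera it gives the pose at the moment of the call.
- manip.sign_off(): hands the job in, once; it reports no verdict.
Trained networks look in the newest picture that a camera, given by its name, has taken for a name from the list of things; names that differ only in an ending like _2 or _b are one class to them, and where a whole thing is asked for, a point or a joint stands for the part that bears it (a point fixed in the world has none). Each returns a list of dicts, best first, with "conf" (0 to 1); they miss things now and then, are a little off and sometimes report something else, mostly with a low value. They report only what shows in the picture. A call takes as long as a camera call. They do not tell look-alikes from the thing itself.
- manip.masks_of(camera, name): "pixels" (420x560 bool, what is visible of it) and "location" ([column, row] in pixels, amid what is visible of it).
The state is a dict: "clock": time; "qpos": joint angles; "qd": joint speeds; "effort": joint torques, N m; "position": TCP position; "ee_rot": TCP orientation; "contact_force": force on the tool from outside, world axes, zero at the start; "moment": the same for the moment, N m; "width": finger opening in m.
Only numpy, scipy, OpenCV 4.12 (cv2) and the standard library are available. Lean on these libraries where they do the work, as an engineer would, in place of code of your own. Each camera call takes 0.05 s, during which the arm holds its last target.

## Working session

There is one attempt and no reset: what is moved stays moved. The work goes in short steps, Python scripts to look and compute and a tool call to move; the robot and the scene stay as the last step left them, time stands still between calls to the robot, and variables do not carry over. Pictures are saved under pics/ and viewed, and the job is handed in when it is done.

Besides the shell and the picture viewer there is one more tool, called after "Emit:" by a JSON object that holds its "fn" and its "kwargs". drive_tool: Moves the arm, as the interface text tells. Its arguments: {"type":"object","properties":{"steps":{"type":"array","items":{"type":"array","items":{"type":"number"}}},"squeeze":{"type":"number"}},"required":["steps"]}

```bash
mkdir -p pics; cat > h.py <<'E'
import numpy as np,cv2
from rig import manip
def cal(n):
    c=manip.get_calibration(n);K=np.array(c["camera_matrix"]);R=cv2.Rodrigues(np.array(c["rvec"],float))[0];t=np.array(c["tvec"],float).ravel();return K,R,t
def ray(c,uv):
    K,R,t=c;d=R.T@np.linalg.inv(K)@np.array([uv[0],uv[1],1.]);return -R.T@t,d/np.linalg.norm(d)
def proj(c,p):
    K,R,t=c;q=K@(R@np.asarray(p,float)+t);return q[:2]/q[2]
def tri(a,ua,b,ub):
    o1,d1=ray(a,ua);o2,d2=ray(b,ub)
    s=np.linalg.lstsq(np.c_[d1,-d2],o2-o1,rcond=None)[0];p,q=o1+s[0]*d1,o2+s[1]*d2
    return (p+q)/2,np.linalg.norm(p-q)
def onz(c,uv,z):
    o,d=ray(c,uv);return o+d*(z-o[2])/d[2]
E
python3 - <<'E'
from h import *
s=manip.get_state();print(s)
for n in("scene","side"):
    im=manip.get_image(n);cv2.imwrite(f"pics/{n}0.png",im)
    for t in("dipper","narrow_dipper"):
        for m in manip.masks_of(n,t):
            ys,xs=np.where(m["pixels"]);print(n,t,round(m["conf"],2),m["location"],xs.min(),xs.max(),ys.min(),ys.max(),im[m["pixels"]].mean(0).round())
    c=cal(n);print(n,-c[1].T@c[2],c[0][0,0])
E
```

```text
{'clock': 0.0, 'qpos': array([ 1.19299642e+00,  2.76564415e-01,  1.50614962e+00, -1.37758404e-05,
        1.36066562e+00, -1.21017576e-01]), 'qd': array([ 0.00087205,  0.00207229,  0.00011613,  0.00113799,  0.00126147,
       -0.00055519]), 'effort': array([-1.12710251e-03, -4.16773653e+01, -2.45810205e+01, -1.68223214e-04,
        1.06989293e-02,  8.15922316e-07]), 'position': array([0.14583122, 0.5555832 , 0.19195062]), 'ee_rot': array([ 4.62095692e-04,  7.91822554e-01,  6.10750558e-01, -7.64762398e-04]), 'contact_force': array([ 0.0665135 ,  0.45073437, -0.05630519]), 'moment': array([-0.05630891,  0.00663287, -0.0376751 ]), 'width': 0.08524651084094279}
scene dipper 0.97 [179.4, 175.1] 158 201 132 205 [111.  69. 111.]
scene dipper 0.94 [116.3, 231.7] 85 145 186 258 [115.  68. 113.]
scene dipper 0.61 [180.8, 226.8] 160 203 176 249 [133. 136. 147.]
scene narrow_dipper 0.77 [361.5, 154.8] 347 378 113 184 [109. 116. 128.]
scene narrow_dipper 0.5 [299.0, 282.6] 184 457 215 402 [128. 129. 133.]
scene [ 0.8486831 -0.1361023  0.7070674] 390.8993829876139
side dipper 0.95 [284.1, 369.2] 261 307 290 407 [86. 40. 83.]
side dipper 0.76 [267.1, 313.9] 253 294 246 351 [ 93.  96. 113.]
side dipper 0.71 [210.0, 327.7] 191 232 251 357 [87. 38. 81.]
side [ 0.21190928 -0.81291691  0.63551334] 526.0188595521398
```

View pics/scene0.png

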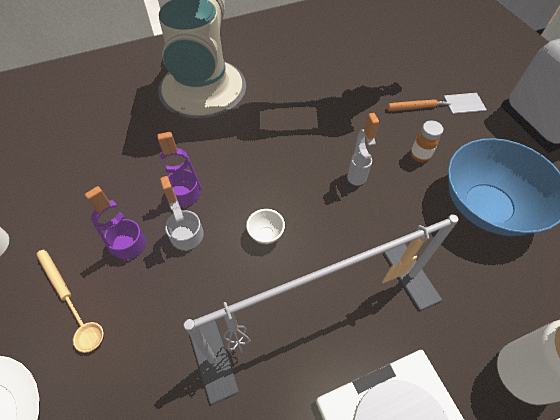

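View pics/side0.png

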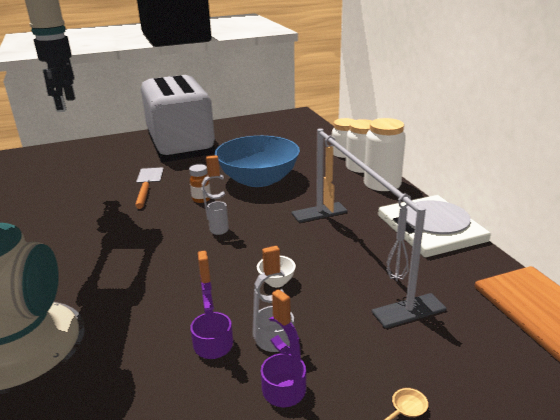

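Candidates in the scene picture:
- Purple (116,232) and (179,175): wrong colour.
- Steel, shallow wide cup (181,227): the wide dipper.
- Steel, slim deep cup (361,155): the narrow dipper, to be left alone.

So the target is (181,227) in scene and (267,314) in side. I'll confirm it in enlarged crops.

```bash
python3 - <<'E'
import cv2,numpy as np
a=cv2.imread("pics/scene0.png")[165:260,140:220];b=cv2.imread("pics/side0.png")[235:360,235:315]
a=cv2.resize(a,None,fx=5,fy=5,interpolation=cv2.INTER_CUBIC);b=cv2.resize(b,None,fx=4.5,fy=4.5,interpolation=cv2.INTER_CUBIC)
o=np.zeros((600,790,3),np.uint8);o[:a.shape[0],:400]=a;o[:b.shape[0],410:410+b.shape[1]]=b
cv2.imwrite("pics/crop0.png",o)
a=cv2.imread("pics/scene0.png")[200:420,170:470];
cv2.imwrite("pics/crop1.png",cv2.resize(a,None,fx=2.6,fy=2.6,interpolation=cv2.INTER_CUBIC))
b=cv2.imread("pics/side0.png")[115:335,280:480]
cv2.imwrite("pics/crop2.png",cv2.resize(b,None,fx=2.7,fy=2.7,interpolation=cv2.INTER_CUBIC))
E
```

```text
(no output)
```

View pics/crop0.png

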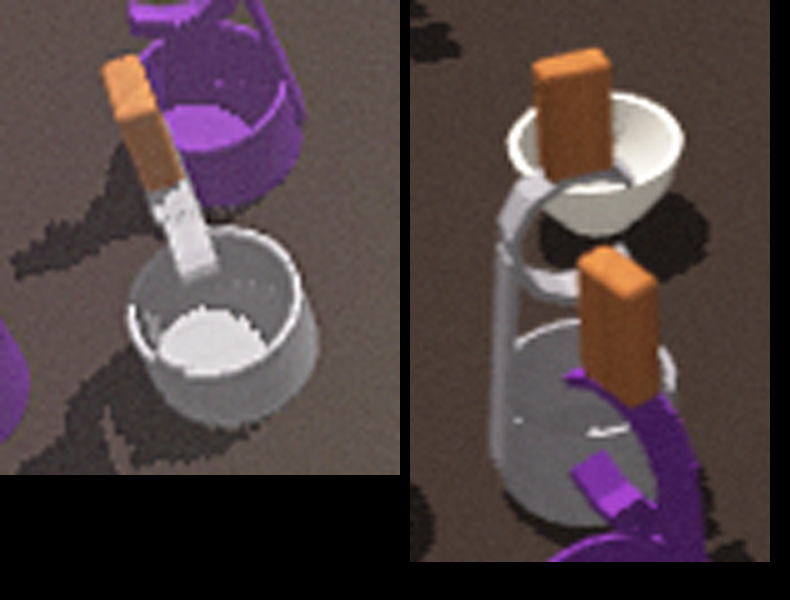

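View pics/crop1.png

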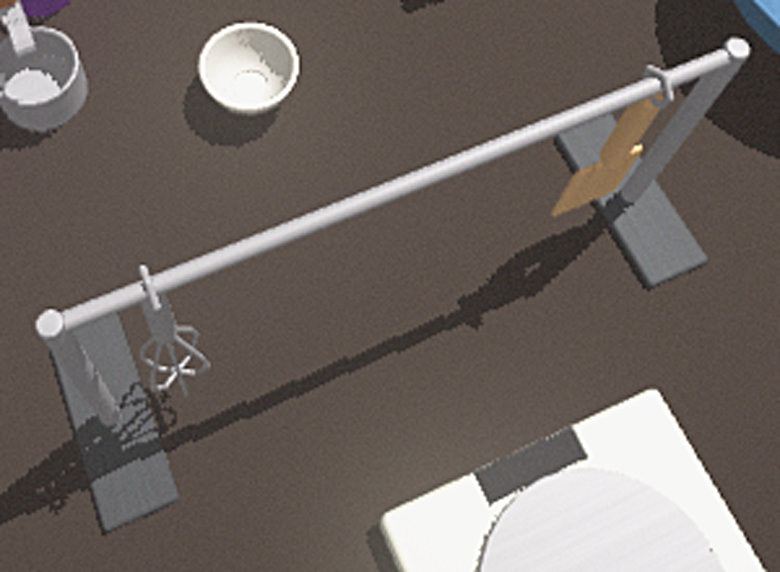

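View pics/crop2.png

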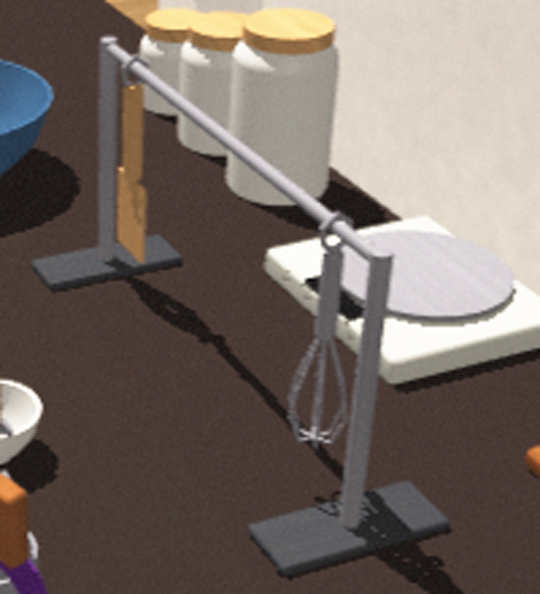

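The crops show a steel, shallow, wide cup with a wooden grip. The grip top is at scene (166,181) and side (271,250), and the gap faces right in the side view, towards the rail. Next I measure pose and yaw with a model fit.

```bash
cat > fit.py <<'E'
from h import *
from scipy.optimize import minimize
sc,sd=cal("scene"),cal("side")
ims={n:cv2.imread(f"pics/{n}0.png") for n in("scene","side")}
C={"scene":sc,"side":sd}
top,e=tri(sc,(165.8,180.6),sd,(270.8,249.7));print("grip top",top.round(4),"miss",e.round(4))
A,e1=tri(sc,(189.2,324.6),sd,(421.1,209.4));B,e2=tri(sc,(453.8,218.5),sd,(320.4,131.3))
print("rail ends",A.round(4),e1.round(4),B.round(4),e2.round(4),"mid",((A+B)/2).round(4),"len",np.linalg.norm(A-B),"dir deg",np.degrees(np.arctan2(*(B-A)[[1,0]])))
def orange(n,box):
    im=cv2.cvtColor(ims[n],cv2.COLOR_BGR2HSV);m=((im[...,0]<18)&(im[...,1]>130)&(im[...,2]>60));z=np.zeros_like(m);x0,x1,y0,y1=box;z[y0:y1,x0:x1]=m[y0:y1,x0:x1];return z
O={"scene":orange("scene",(155,182,172,206)),"side":orange("side",(258,283,242,277))}
for n in O: ys,xs=np.where(O[n]);print(n,O[n].sum(),xs.min(),xs.max(),ys.min(),ys.max())
def hull(c,P):
    S=8;uv=np.array([proj(c,p) for p in P]);m=np.zeros((420,560),np.uint8)
    h=cv2.convexHull((uv*S).astype(np.float32)).astype(np.int32);big=np.zeros((120*S//2,120*S//2),np.uint8)
    return uv
def soft(c,P,off,sz,S=6):
    uv=(np.array([proj(c,p) for p in P])+.5-np.array(off))*S
    m=np.zeros((sz[1]*S,sz[0]*S),np.uint8);cv2.fillConvexPoly(m,cv2.convexHull(uv.astype(np.float32)).astype(np.int32),255)
    return cv2.resize(m,sz,interpolation=cv2.INTER_AREA)/255.
def world(p,L):
    x,y,a=p[:3];ca,sa=np.cos(a),np.sin(a);L=np.asarray(L);return np.c_[x+ca*L[:,0]-sa*L[:,1],y+sa*L[:,0]+ca*L[:,1],L[:,2]]
G=[(i,j,k) for i in(-.013,.013) for j in(-.007,.007) for k in(.141,.187)]
th=np.linspace(0,2*np.pi,40);cup=[(.034*np.cos(t),.034*np.sin(t),z) for t in th for z in(0,.046)]
W={"scene":((140,160),(80,100)),"side":((235,230),(70,130))}
def cost(p):
    s=0
    for i,n in enumerate(("scene","side")):
        off,sz=W[n];o=O[n][off[1]:off[1]+sz[1],off[0]:off[0]+sz[0]].astype(float)
        P=world(p,G);s+=np.abs(soft(C[n],P,off,sz)-o).sum()
    return s
best=None
for a in np.radians(np.arange(-90,90,15)):
    r=minimize(cost,[top[0],top[1],a],method="Nelder-Mead",options=dict(initial_simplex=np.array([[top[0]+d[0],top[1]+d[1],a+d[2]] for d in((0,0,0),(.006,0,0),(0,.006,0),(0,0,.3))]),xatol=1e-5,fatol=.05))
    print(np.degrees(a),r.x[:2].round(4),np.degrees(r.x[2]).round(1),r.fun.round(1))
    if best is None or r.fun<best.fun: best=r
p=best.x;np.save("p.npy",p)
ring=[(.026*np.cos(t),0,.115+.026*np.sin(t)) for t in np.linspace(.75,2*np.pi-.75,40)]
out=[]
for n,(x0,y0,w,h) in(("scene",(140,165,80,95)),("side",(235,235,80,120))):
    S=5 if n=="scene" else 4.8
    im=cv2.resize(ims[n][y0:y0+h,x0:x0+w],None,fx=S,fy=S,interpolation=cv2.INTER_CUBIC)
    for L,col in((G,(0,255,0)),(cup,(255,255,0)),(ring,(0,255,255))):
        for q in world(p,L):
            u=(proj(C[n],q)+.5-(x0,y0))*S;cv2.circle(im,tuple(int(v) for v in u),2,col,-1)
    o=np.zeros((580,im.shape[1],3),np.uint8);o[:im.shape[0]]=im[:580];out.append(o)
cv2.imwrite("pics/fit0.png",np.hstack(out))
E
python3 fit.py
```

```text
grip top [ 0.4238 -0.159   0.1864] miss 0.0059
rail ends [ 0.6773 -0.1847  0.2153] 0.0025 [0.6763 0.2163 0.2136] 0.0049 mid [0.6768 0.0158 0.2145] len 0.40103979415592617 dir deg 90.14606925857352
scene 110 160 175 176 201
side 438 262 279 245 274
-90.0 [ 0.4245 -0.1619] -81.0 430.0
-75.0 [ 0.4251 -0.1605] -81.1 431.7
-59.99999999999999 [ 0.4249 -0.159 ] 2.5 250.7
-45.0 [ 0.425  -0.1586] 2.2 251.3
-29.999999999999996 [ 0.4249 -0.159 ] 2.1 248.7
-14.999999999999998 [ 0.4254 -0.1588] 2.3 250.4
0.0 [ 0.4249 -0.159 ] 2.6 249.4
14.999999999999998 [ 0.4258 -0.159 ] 2.0 253.2
29.999999999999996 [ 0.4268 -0.1586] 3.9 266.1
45.0 [ 0.4248 -0.1595] 2.5 250.7
59.99999999999999 [ 0.4247 -0.159 ] 2.2 251.0
75.0 [ 0.4241 -0.1626] 98.9 429.7
```

View pics/fit0.png

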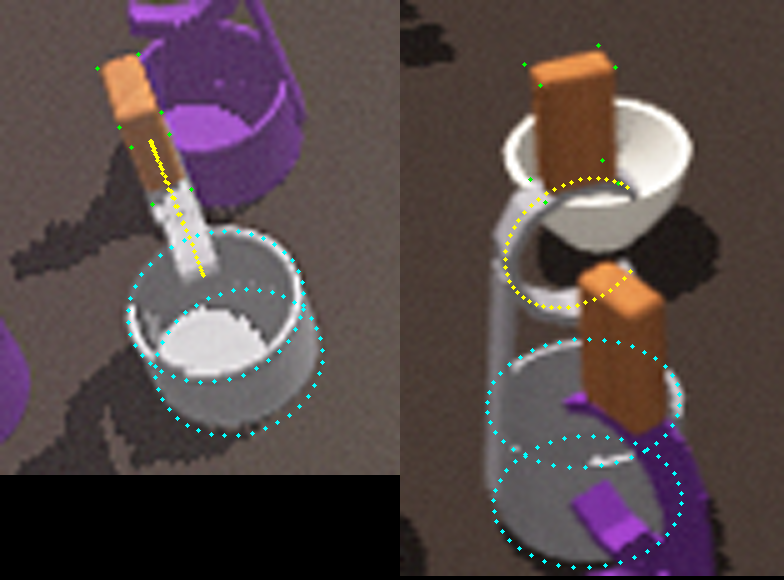

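The fit overlay is good: yaw about 2.5°, dipper at (0.425,-0.159), grip top at 0.186 against 0.187 expected. The rail is 401 mm long and runs along y, as it should. Before moving I check clearance to the neighbours and re-estimate the rail with the bar axis at 0.210.

```bash
python3 - <<'E'
from h import *
sc,sd=cal("scene"),cal("side")
for n,a,b in(("purp far grip",(166,137),(204,254)),("purp near grip",(95,192),(280,294)),("narrow grip",(373,117),(212,159))):
    print(n,*[np.round(v,3) for v in tri(sc,a,sd,b)])
for n,a,b in(("purp far cup",(182,188),None),("purp near cup",(125,237),None),):
    print(n,onz(sc,a,.03).round(3))
# bar points at z=.21
for n,c,pts in(("scene",sc,[(240,304),(321,272),(400,240)]),("side",sd,[(335,143.5),(360,162.5),(385,181.5)])):
    for u in pts: print(n,u,onz(c,u,.21).round(4))
s=manip.get_state();print(s["position"])
E
```

```text
purp far grip [ 0.326 -0.134  0.186] 0.001
purp near grip [ 0.4   -0.27   0.186] 0.002
narrow grip [0.426 0.232 0.184] 0.007
purp far cup [ 0.325 -0.137  0.03 ]
purp near cup [ 0.396 -0.271  0.03 ]
scene (240, 304) [ 0.6739 -0.1158  0.21  ]
scene (321, 272) [0.6741 0.0017 0.21  ]
scene (400, 240) [0.6732 0.1281 0.21  ]
side (335, 143.5) [0.6787 0.1406 0.21  ]
side (360, 162.5) [0.6808 0.0307 0.21  ]
side (385, 181.5) [ 0.6826 -0.0631  0.21  ]
[0.14599122 0.55598511 0.19251737]
```

Emit:
{"fn": "drive_tool", "kwargs": {"steps": [[0,0,-50,0,1],[0,0,-100,0,1],[0,0,-100,0,1]]}}

```text
clock: 0.6
position: [0.1473, 0.5595, 0.3001]
ee_rot: [-0.004, 0.792, 0.611, 0.006]
contact_force: [0.2, -0.1, 0.3]
width: 0.0856
```

Emit:
{"fn": "drive_tool", "kwargs": {"steps": [[-40,29,0,-0.1,1],[-81,58,0,-0.2,1],[-121,88,0,-0.3,0.5],[-162,117,0,-0.3,0.2],[-203,146,0,-0.3,0]]}}

```text
clock: 1.1
position: [0.2369, 0.3248, 0.2972]
ee_rot: [-0.002, 0.691, 0.723, 0.007]
contact_force: [1.3, 0.4, -0.1]
width: 0.0443
```

```bash
cat > go.py <<'E'
import sys
from h import *
from scipy.spatial.transform import Rotation as Ro
s=manip.get_state();q=s["ee_rot"];R=Ro.from_quat([q[1],q[2],q[3],q[0]]).as_matrix()
t=[float(v) for v in sys.argv[1:4]];a=float(sys.argv[4])
d=R.T@(np.array(t)-s["position"])*1000
ang=np.degrees(np.arctan2(R[1,0],R[0,0]))
print("clock",s["clock"],"pos",s["position"].round(4),"tilt",np.degrees(np.arccos(-R[2,2])).round(2),"xang",ang.round(1))
print("shift mm",d.round(1),"turn",np.radians(-(a-ang)).round(3),"w",s["width"].round(4),"f",s["contact_force"].round(1))
E
python3 go.py 0.425 -0.16 0.30 92.5
```

```text
clock 1.1 pos [0.2369 0.3248 0.2972] tilt 0.79 xang 92.5Traceback (most recent call last):
  File "go.py", line 9, in <module>
    print("shift mm",d.round(1),"turn",np.radians(-(a-ang)).round(3),"w",s["width"].round(4),"f",s["contact_force"].round(1))
                                                                         ^^^^^^^^^^^^^^^^
AttributeError: 'float' object has no attribute 'round'
```

```bash
sed -i 's/s\["width"\].round(4)/round(s["width"],4)/' go.py
```

Emit:
{"fn": "drive_tool", "kwargs": {"steps": [[-47,16,0,0,0],[-94,32,0,0,0],[-141,48,0,0,0],[-188,64,0,0,0],[-235,80,0,0,0]]}}

```text
clock: 1.6
position: [0.3273, 0.0919, 0.2948]
ee_rot: [-0.002, 0.691, 0.723, 0.007]
contact_force: [1.3, 0.3, 0.4]
width: 0.0429
```

```bash
python3 go.py 0.425 -0.16 0.30 92.5
```

```text
clock 1.6 pos [0.3273 0.0919 0.2948] tilt 0.85 xang 92.6
shift mm [-255.9   86.4   -7.8] turn 0.001 w 0.0429 f [1.3 0.3 0.4]
```

Emit:
{"fn": "drive_tool", "kwargs": {"steps": [[-50,17,0,0,0],[-98,33,0,0,0],[-145,49,-2,0,0],[-192,65,-4,0,0],[-238,80,-6,0,0]]}}

```text
clock: 2.1
position: [0.417, -0.1418, 0.2982]
ee_rot: [-0.002, 0.691, 0.722, 0.007]
contact_force: [1.7, 1.0, -0.8]
width: 0.0425
```

```bash
python3 go.py 0.425 -0.16 0.28 92.5
```

```text
clock 2.1 pos [ 0.417  -0.1418  0.2982] tilt 0.88 xang 92.5
shift mm [-18.8   7.1  18. ] turn 0.0 w 0.0425 f [ 1.7  1.  -0.8]
```

Emit:
{"fn": "drive_tool", "kwargs": {"steps": [[-19,7,18,0,0],[-19,7,18,0,0],[-19,7,18,0,0]]}}

```text
clock: 2.4
position: [0.4243, -0.1598, 0.2793]
ee_rot: [-0.003, 0.692, 0.722, 0.007]
contact_force: [-0.5, -0.2, -0.8]
width: 0.0425
```

```bash
python3 go.py 0.425 -0.16 0.152 92.5; python3 - <<'E'
from h import *
c=cal("wrist");im=manip.get_image("wrist");cv2.imwrite("pics/wr1.png",im)
print(-c[1].T@c[2])
for p in [(.425,-.159,.187)]: print(proj(c,p))
E
```

```text
clock 2.4 pos [ 0.4243 -0.1598  0.2793] tilt 0.93 xang 92.4
shift mm [-2.100e+00 -1.000e-01  1.273e+02] turn -0.001 w 0.0425 f [-0.5 -0.2 -0.8]
[ 0.34683622 -0.16712726  0.4593229 ]
[273.6107341  205.14643874]
```

View pics/wr1.png

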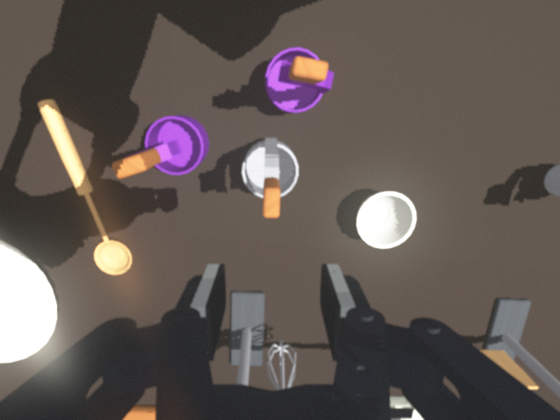

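```bash
python3 - <<'E'
from h import *
im=cv2.imread("pics/wr1.png")[130:230,225:325];cv2.imwrite("pics/wr1c.png",cv2.resize(im,None,fx=6,fy=6,interpolation=cv2.INTER_CUBIC))
c=cal("wrist")
for a in(0,2.5):
  ca,sa=np.cos(np.radians(a)),np.sin(np.radians(a))
  for z in(.187,.141):
    print(a,z,[((proj(c,(.425+i*ca-j*sa,-.159+i*sa+j*ca,z))-(225,130))*6).round() for i in(-.013,.013) for j in(-.007,.007)])
E
```

```text
0 0.187 [array([241., 352.]), array([345., 356.]), array([234., 536.]), array([335., 540.])]
0 0.141 [array([243., 282.]), array([333., 286.]), array([237., 444.]), array([325., 447.])]
2.5 0.187 [array([236., 354.]), array([341., 354.]), array([238., 538.]), array([339., 538.])]
2.5 0.141 [array([239., 284.]), array([330., 284.]), array([240., 446.]), array([328., 446.])]
```

View pics/wr1c.png

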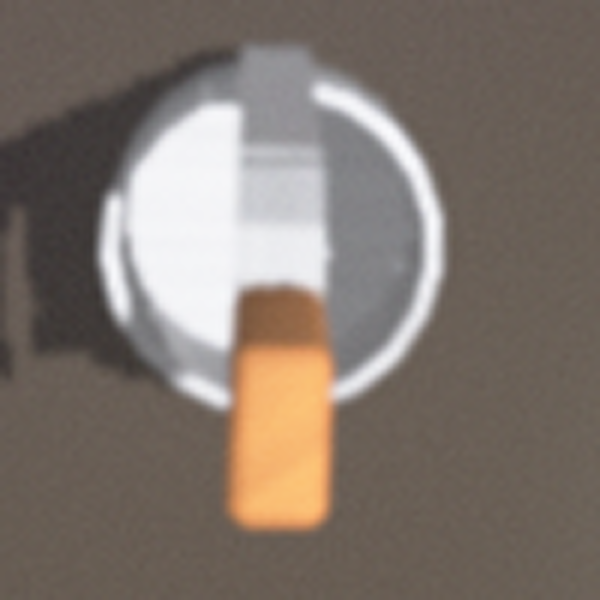

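Emit:
{"fn": "drive_tool", "kwargs": {"steps": [[-1,0,40,0,0],[-2,-1,80,0,0],[-2,-1,110,0,0],[-2,-1,127,0,0],[-2,-1,127,0,0]]}}

```text
clock: 2.95
position: [0.4226, -0.157, 0.1517]
ee_rot: [-0.004, 0.691, 0.723, 0.007]
contact_force: [-0.8, 0.2, -0.1]
width: 0.0427
```

```bash
python3 go.py 0.4238 -0.16 0.152 92.5
```

```text
clock 2.95 pos [ 0.4226 -0.157   0.1517] tilt 0.98 xang 92.6
shift mm [-3.   1.  -0.4] turn 0.002 w 0.0427 f [-0.8  0.2 -0.1]
```

Emit:
{"fn": "drive_tool", "kwargs": {"steps": [[-3,1,0,0,0],[-3,1,0,0,-0.4],[-3,1,0,0,-1],[-3,1,0,0,-1],[-3,1,0,0,-1]], "squeeze": 50}}

```text
clock: 3.45
position: [0.4241, -0.1602, 0.1522]
ee_rot: [-0.004, 0.691, 0.723, 0.007]
contact_force: [0.6, 0.4, -0.4]
width: -0.0001
```

Emit:
{"fn": "drive_tool", "kwargs": {"steps": [[0,0,0,0,-1],[0,0,0,0,-1],[0,0,0,0,-1]]}}

```text
clock: 3.75
position: [0.4241, -0.1602, 0.1522]
ee_rot: [-0.004, 0.691, 0.723, 0.007]
contact_force: [1.3, -0.0, 0.7]
width: 0.0002
```

```bash
python3 - <<'E'
from h import *
im=manip.get_image("side");cv2.imwrite("pics/side1.png",cv2.resize(im[130:400,170:450],None,fx=2.2,fy=2.2))
E
python3 go.py 0.4238 -0.16 0.28 92.5
```

```text
clock 3.8 pos [ 0.424  -0.1602  0.1521] tilt 0.97 xang 92.6
shift mm [   2.3    0.5 -127.8] turn 0.002 w 0.0003 f [ 0.4 -0.3  0.2]
```

View pics/side1.png

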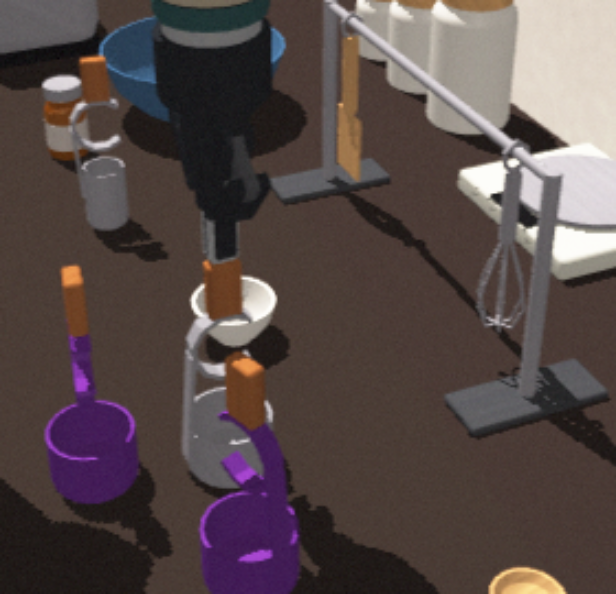

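The width is 0, so the grasp missed. In the side picture the fingertips end at the top of the grip (222,260), which stands undisturbed. I'll look from the other cameras.

```bash
python3 - <<'E'
from h import *
im=manip.get_image("side");cv2.imwrite("pics/side2.png",cv2.resize(im[210:320,235:310],None,fx=5.4,fy=5.4,interpolation=cv2.INTER_CUBIC))
c=cal("side");p=manip.get_state()["position"];print(((proj(c,p)-(235,210))*5.4))
c2=cal("wrist");im=manip.get_image("wrist");cv2.imwrite("pics/wr2.png",im);print("tcp in wrist",proj(c2,p))
im=manip.get_image("scene");cv2.imwrite("pics/scene2.png",cv2.resize(im[100:270,80:280],None,fx=3.4,fy=3.4,interpolation=cv2.INTER_CUBIC))
print((proj(cal("scene"),p)-(80,100))*3.4)
E
```

```text
[191.12001617 308.120058  ]
tcp in wrist [275.12552264 249.60530776]
[304.14084288 321.15564465]
```

View pics/side2.png

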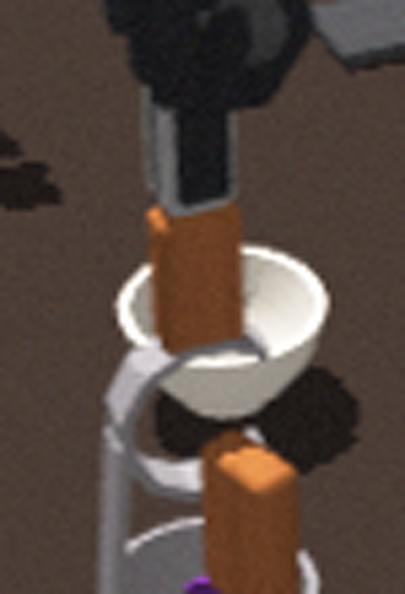

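View pics/wr2.png

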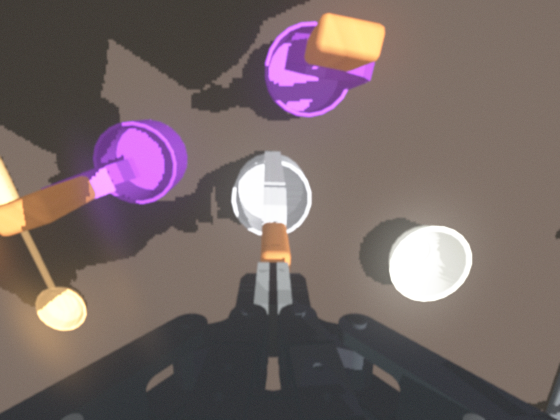

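View pics/scene2.png

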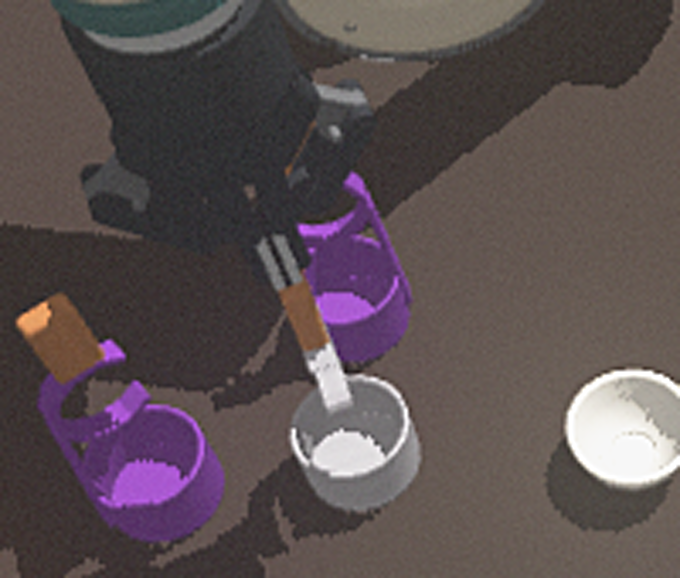

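```bash
python3 - <<'E'
from h import *
sc,sd,w=cal("scene"),cal("side"),cal("wrist")
s=manip.get_state()
for n,a,b in(("scene-side",(sc,(163.8,184)),(sd,(273,248.9))),("wrist-side",(w,(276,264)),(sd,(273,248.9))),("wrist-scene",(w,(276,264)),(sc,(163.8,184)))):
    print(n,*[np.round(v,4) for v in tri(a[0],a[1],b[0],b[1])])
print("grip top now",*tri(sc,(80+300/3.4,100+283/3.4),sd,(235+200/5.4,210+212/5.4)))
print(s["position"],s["qpos"].round(3),s["effort"].round(2),s["moment"].round(2))
im=cv2.imread("pics/wr2.png")[200:330,200:350];cv2.imwrite("pics/wr2c.png",cv2.resize(im,None,fx=4.5,fy=4.5,interpolation=cv2.INTER_CUBIC))
E
```

```text
scene-side [ 0.4281 -0.1625  0.1875] 0.0017
wrist-side [ 0.4243 -0.1606  0.1831] 0.0113
wrist-scene [ 0.4201 -0.1615  0.1789] 0.0019
grip top now [ 0.42760931 -0.15614199  0.18390123] 0.00397443706788366
[ 0.42403854 -0.16018175  0.15211703] [-0.53   0.122  1.814  0.017  1.21  -2.152] [-0.000e+00 -3.054e+01 -2.290e+01  8.000e-02  2.000e-02  0.000e+00] [ 0.03 -0.    0.01]
```

View pics/wr2c.png

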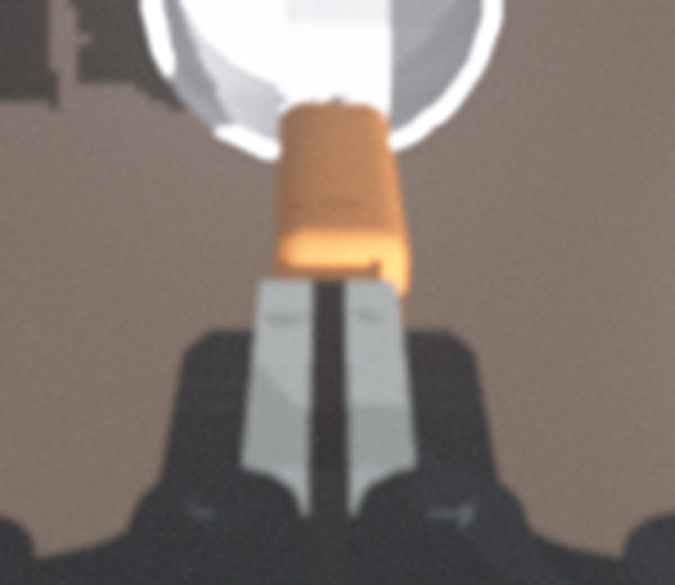

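```bash
python3 - <<'E'
from h import *
print(manip.pinch_z,[a for a in dir(manip) if a[0]!="_"])
s=manip.get_state();w=cal("wrist");p=s["position"]
from scipy.spatial.transform import Rotation as Ro
q=s["ee_rot"];R=Ro.from_quat([q[1],q[2],q[3],q[0]]).as_matrix()
for n,c in(("wrist",w),("scene",cal("scene")),("side",cal("side"))):
  for k in(0,-.01,-.02,-.03,-.04):print(n,k,[proj(c,p+R@np.array([0,y,k])).round(1) for y in(-.011,0,.011)])
E
```

```text
-0.0187 ['MotionError', 'get_calibration', 'get_image', 'get_state', 'masks_of', 'pinch_z', 'sign_off']
wrist 0 [array([275.1, 231.1]), array([275.1, 249.6]), array([275.1, 267.5])]
wrist -0.01 [array([275.3, 237.6]), array([275.2, 257. ]), array([275.2, 275.6])]
wrist -0.02 [array([275.4, 244.9]), array([275.4, 265.1]), array([275.3, 284.7])]
wrist -0.03 [array([275.6, 253. ]), array([275.5, 274.2]), array([275.5, 294.7])]
wrist -0.04 [array([275.8, 262.1]), array([275.7, 284.5]), array([275.6, 305.9])]
scene 0 [array([167.6, 189.8]), array([169.5, 194.5]), array([171.3, 199.2])]
scene -0.01 [array([166.1, 186.4]), array([168. , 191.1]), array([169.9, 195.9])]
scene -0.02 [array([164.6, 182.9]), array([166.5, 187.7]), array([168.4, 192.6])]
scene -0.03 [array([163. , 179.4]), array([164.9, 184.2]), array([166.8, 189.1])]
scene -0.04 [array([161.4, 175.8]), array([163.3, 180.6]), array([165.3, 185.5])]
side 0 [array([263.9, 268.8]), array([270.4, 267.1]), array([276.8, 265.3])]
side -0.01 [array([263.7, 263.6]), array([270.2, 261.9]), array([276.6, 260.2])]
side -0.02 [array([263.4, 258.4]), array([270. , 256.7]), array([276.4, 255. ])]
side -0.03 [array([263.2, 253.2]), array([269.8, 251.5]), array([276.3, 249.8])]
side -0.04 [array([262.9, 247.8]), array([269.5, 246.1]), array([276.1, 244.5])]
```

All three cameras agree that the fingertips end about 35 mm behind the reported TCP. The wrist view before contact shows the same, so the fingers shut just above the grip (tips at z≈0.187, width 0, no force). The arm's height itself is right, because the grip matched in size and place from the wrist camera. I'll open, go about 24 mm lower (the body still clears the grip top), and close again.

Emit:
{"fn": "drive_tool", "kwargs": {"steps": [[1,0,-8,0,0],[1,0,-8,0,0],[1,0,-8,0,0],[1,0,-8,0,0]]}}

```text
clock: 4.35
position: [0.4239, -0.1593, 0.1602]
ee_rot: [-0.004, 0.691, 0.723, 0.007]
contact_force: [-0.1, -0.3, -0.0]
width: 0.0426
```

```bash
python3 go.py 0.4240 -0.159 0.128 92.5;python3 - <<'E'
from h import *
im=manip.get_image("side");cv2.imwrite("pics/side3.png",cv2.resize(im[180:320,215:330],None,fx=4.2,fy=4.2,interpolation=cv2.INTER_CUBIC))
E
```

```text
clock 4.35 pos [ 0.4239 -0.1593  0.1602] tilt 0.96 xang 92.6
shift mm [-0.2 -0.1 32.2] turn 0.002 w 0.0426 f [-0.1 -0.3 -0. ]
```

View pics/side3.png

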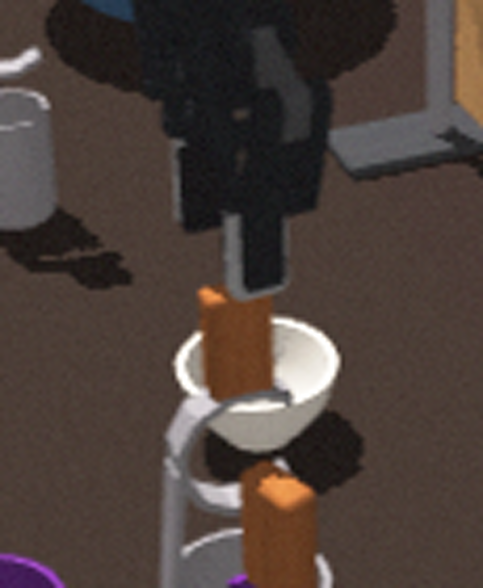

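Emit:
{"fn": "drive_tool", "kwargs": {"steps": [[0,0,12,0,0],[0,0,24,0,0],[0,0,32,0,0],[0,0,32,0,0]]}}

```text
clock: 4.8
position: [0.4231, -0.1582, 0.127]
ee_rot: [-0.005, 0.691, 0.723, 0.007]
contact_force: [-1.1, -0.5, -0.8]
width: 0.0427
```

Emit:
{"fn": "drive_tool", "kwargs": {"steps": [[0,0,0,0,-0.4],[0,0,0,0,-1],[0,0,0,0,-1],[0,0,0,0,-1],[0,0,0,0,-1]], "squeeze": 50}}

```text
clock: 5.3
position: [0.4236, -0.1586, 0.1275]
ee_rot: [-0.005, 0.691, 0.723, 0.007]
contact_force: [0.2, 0.3, 2.6]
width: 0.0129
```

```bash
python3 go.py 0.4240 -0.159 0.23 92.5;python3 - <<'E'
from h import *
im=manip.get_image("side");a=cv2.resize(im[180:320,215:330],None,fx=3.4,fy=3.4,interpolation=cv2.INTER_CUBIC)
im=manip.get_image("wrist");b=cv2.resize(im[170:330,200:350],None,fx=2.6,fy=2.6,interpolation=cv2.INTER_CUBIC)
o=np.zeros((480,790,3),np.uint8);o[:a.shape[0],:a.shape[1]]=a;o[:b.shape[0],395:395+b.shape[1]]=b;cv2.imwrite("pics/g4.png",o)
E
```

```text
clock 5.3 pos [ 0.4236 -0.1586  0.1275] tilt 0.98 xang 92.6
shift mm [   1.3    0.8 -102.5] turn 0.002 w 0.0129 f [0.2 0.3 2.6]
```

View pics/g4.png

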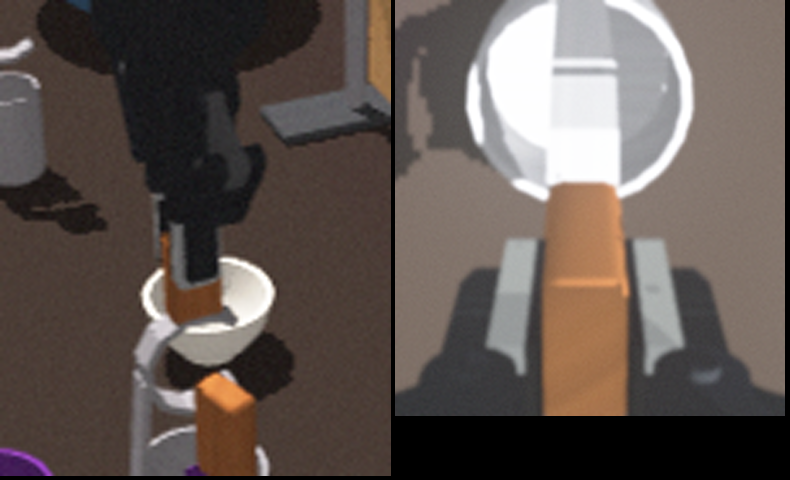

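The grip is held: width 12.9 mm against 14 nominal, with the pads on either side of the grip. I lift.

Emit:
{"fn": "drive_tool", "kwargs": {"steps": [[0,0,-15,0,-1],[0,0,-35,0,-1],[0,0,-60,0,-1],[0,0,-85,0,-1],[0,0,-100,0,-1]], "squeeze": 60}}

```text
clock: 5.9
position: [0.4235, -0.1601, 0.2288]
ee_rot: [-0.004, 0.691, 0.723, 0.008]
contact_force: [0.3, -0.2, -1.6]
width: 0.0126
```

```bash
python3 go.py 0.600 0.012 0.2265 90;python3 - <<'E'
from h import *
im=manip.get_image("side");cv2.imwrite("pics/s5.png",im)
E
```

```text
clock 5.9 pos [ 0.4235 -0.1601  0.2288] tilt 0.99 xang 92.6
shift mm [163.8 184.2   5.9] turn 0.046 w 0.0126 f [ 0.3 -0.2 -1.6]
```

View pics/s5.png

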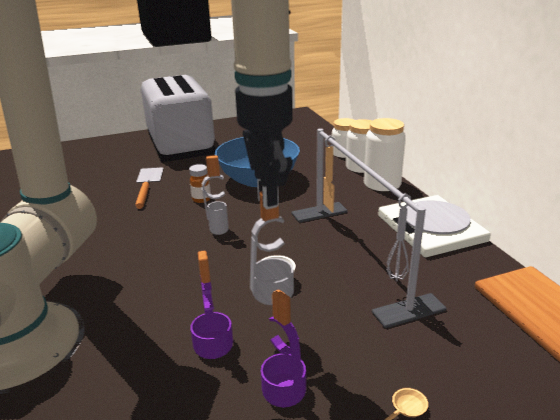

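It came up upright (weight reading 1.6 N). Next I move to in front of the rail's middle.

Emit:
{"fn": "drive_tool", "kwargs": {"steps": [[25,28,1,0.02,-1],[58,65,2,0.04,-1],[92,103,3,0.046,-1],[125,141,4,0.046,-1],[152,171,6,0.046,-1]]}}

```text
clock: 6.45
position: [0.5894, 0.0012, 0.2268]
ee_rot: [-0.003, 0.707, 0.707, 0.008]
contact_force: [0.8, -0.7, -1.1]
width: 0.0129
```

```bash
python3 go.py 0.610 0.012 0.2225 90
```

```text
clock 6.45 pos [0.5894 0.0012 0.2268] tilt 0.96 xang 90.0
shift mm [10.7 20.5  4.6] turn 0.001 w 0.0129 f [ 0.8 -0.7 -1.1]
```

Emit:
{"fn": "drive_tool", "kwargs": {"steps": [[11,10,5,0,-1],[11,10,5,0,-1],[11,10,5,0,-1]]}}

```text
clock: 6.75
position: [0.598, 0.012, 0.2206]
ee_rot: [-0.005, 0.707, 0.707, 0.006]
contact_force: [-0.1, -0.5, -1.6]
width: 0.0125
```

```bash
python3 go.py 0.677 0.012 0.2225 90;python3 - <<'E'
from h import *
im=manip.get_image("side");cv2.imwrite("pics/s6.png",cv2.resize(im[120:290,290:440],None,fx=3.5,fy=3.5,interpolation=cv2.INTER_CUBIC))
im2=manip.get_image("scene");cv2.imwrite("pics/c6.png",cv2.resize(im2[150:350,180:460],None,fx=2.8,fy=2.8,interpolation=cv2.INTER_CUBIC))
p=manip.get_state()["position"];rc=p+(0,0,-.0125)
for n in("side","scene"):
  c=cal(n);o,S=((290,120),3.5) if n=="side" else((180,150),2.8)
  for nm,q in(("ring c",rc),("ring top",rc+(0,0,.026)),("ring bot",rc-(0,0,.026)),("gap up",rc+(.0197,0,.017)),("gap dn",rc+(.0197,0,-.017)),("bar at y",(.677,p[1],.21)),("bar mid",(.677,.012,.21))):
    print(n,nm,((proj(c,q)-o)*S).round())
E
```

```text
clock 6.75 pos [0.598  0.012  0.2206] tilt 0.87 xang 90.1
shift mm [-0.1 79.  -1.8] turn 0.001 w 0.0125 f [-0.1 -0.5 -1.6]
side ring c [126. 188.]
side ring top [127. 144.]
side ring bot [125. 231.]
side gap up [160. 153.]
side gap dn [158. 210.]
side bar at y [255. 163.]
side bar mid [255. 162.]
scene ring c [348. 212.]
scene ring top [351. 186.]
scene ring bot [345. 236.]
scene gap up [366. 226.]
scene gap dn [361. 258.]
scene bar at y [415. 340.]
scene bar mid [416. 339.]
```

View pics/s6.png

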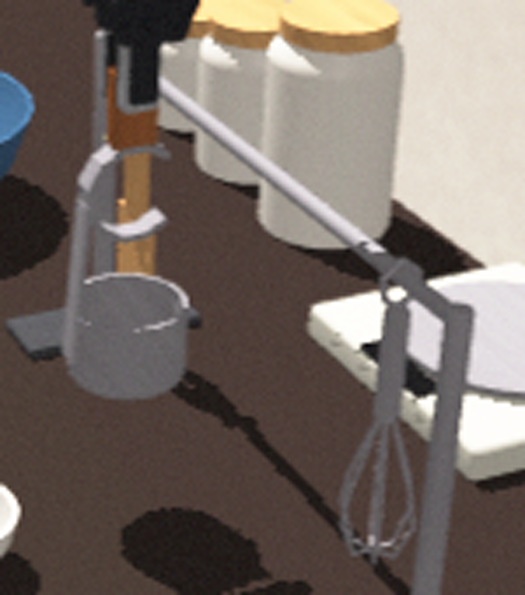

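View pics/c6.png

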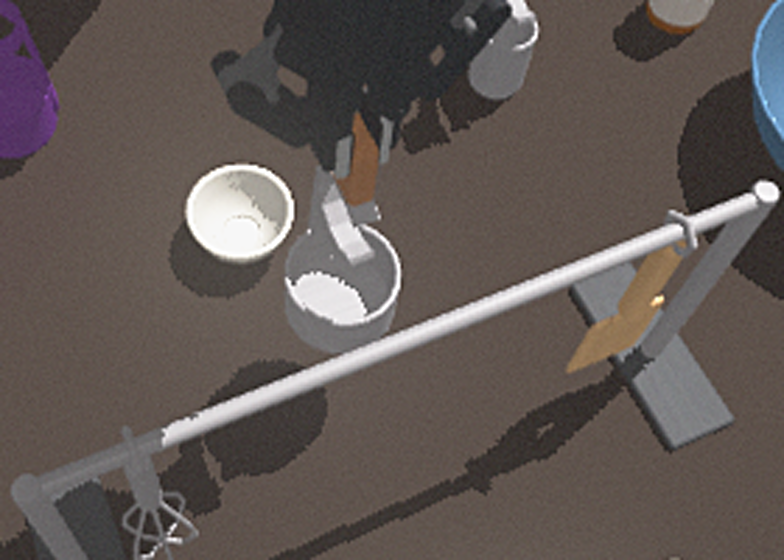

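The ring's gap faces the bar. The bar axis is within about 5 mm of my estimate and the gap allows ±12 mm. I approach to just before the bar and check again.

Emit:
{"fn": "drive_tool", "kwargs": {"steps": [[0,20,-3,0,-1],[0,40,-5,0,-1],[0,42,-5,0,-1],[0,42,-5,0,-1]]}}

```text
clock: 7.25
position: [0.6394, 0.01, 0.227]
ee_rot: [-0.004, 0.708, 0.706, 0.006]
contact_force: [-0.0, -0.5, -2.3]
width: 0.0129
```

```bash
python3 go.py 0.677 0.012 0.2245 90;python3 - <<'E'
from h import *
im=manip.get_image("side");cv2.imwrite("pics/s7.png",cv2.resize(im[125:245,310:430],None,fx=4.9,fy=4.9,interpolation=cv2.INTER_CUBIC))
E
```

```text
clock 7.25 pos [0.6394 0.01   0.227 ] tilt 0.87 xang 89.9
shift mm [ 2.  37.6  2.7] turn -0.002 w 0.0129 f [-0.  -0.5 -2.3]
```

View pics/s7.png

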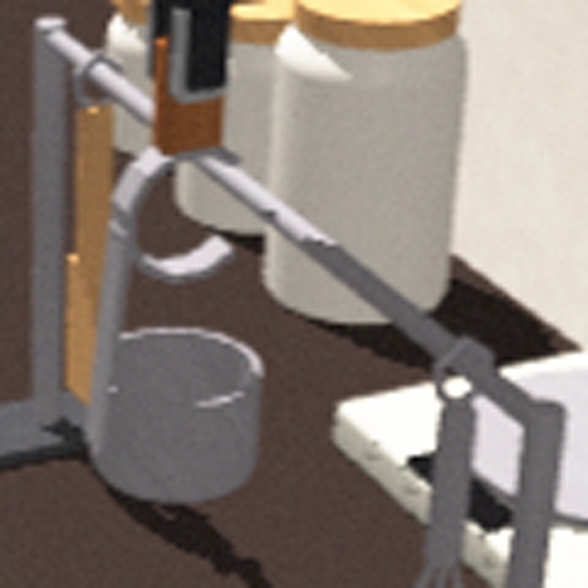

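The gap tips in the side view are at (238,165) and (230,243), so the gap centre runs to about (262,199), right on the bar. I slide on at this height.

Emit:
{"fn": "drive_tool", "kwargs": {"steps": [[2,12,0,0,-1],[2,25,0,0,-1],[2,37,0,0,-1],[2,37,0,0,-1]]}}

```text
clock: 7.7
position: [0.6772, 0.0122, 0.2268]
ee_rot: [-0.004, 0.708, 0.706, 0.007]
contact_force: [0.4, -0.2, -2.5]
width: 0.0127
```

```bash
python3 go.py 0.677 0.012 0.2035 90;python3 - <<'E'
from h import *
im=manip.get_image("side");cv2.imwrite("pics/s8.png",cv2.resize(im[125:245,310:430],None,fx=4.9,fy=4.9,interpolation=cv2.INTER_CUBIC))
im2=manip.get_image("scene");cv2.imwrite("pics/c8.png",cv2.resize(im2[170:350,180:460],None,fx=2.8,fy=2.8,interpolation=cv2.INTER_CUBIC))
E
```

```text
clock 7.7 pos [0.6772 0.0122 0.2268] tilt 0.89 xang 89.9
shift mm [-0.5 -0.3 23.3] turn -0.002 w 0.0127 f [ 0.4 -0.2 -2.5]
```

View pics/s8.png

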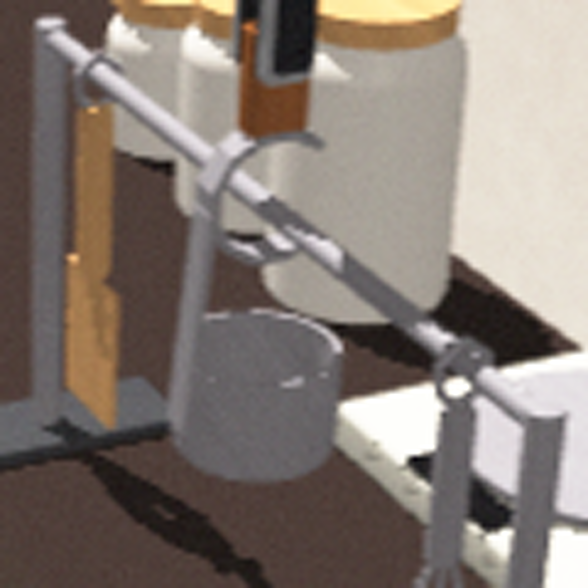

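View pics/c8.png

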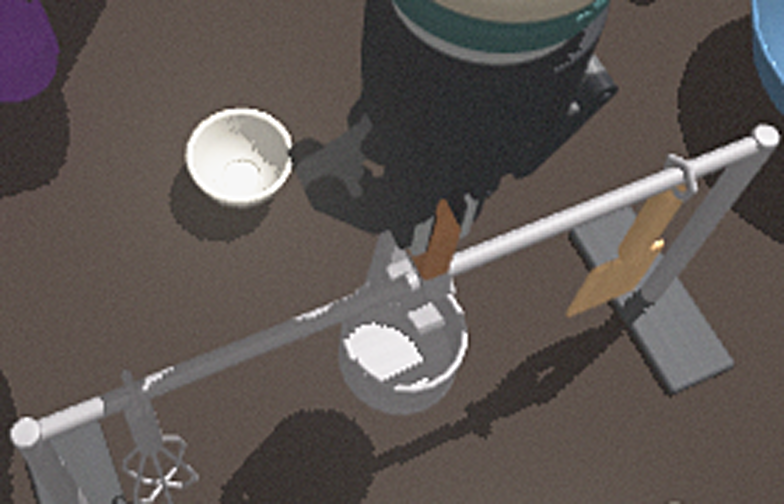

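The bar now runs through the ring: the ring's strip side covers the bar at (210,185), and the free tips lie beyond it. I let it down gradually, watching the force.

Emit:
{"fn": "drive_tool", "kwargs": {"steps": [[0,0,5,0,-1],[0,0,10,0,-1],[0,0,15,0,-1],[0,0,15,0,-1]]}}

```text
clock: 8.2
position: [0.6745, 0.0126, 0.2106]
ee_rot: [-0.006, 0.708, 0.707, 0.005]
contact_force: [-0.5, 0.4, -2.6]
width: 0.0128
```

Emit:
{"fn": "drive_tool", "kwargs": {"steps": [[0,0,2,0,-1],[0,0,3,0,-1],[0,0,3,0,-1]]}}

```text
clock: 8.5
position: [0.6744, 0.0127, 0.2075]
ee_rot: [-0.006, 0.708, 0.707, 0.005]
contact_force: [-0.2, -0.6, -1.6]
width: 0.0126
```

Emit:
{"fn": "drive_tool", "kwargs": {"steps": [[0,0,2,0,-1],[0,0,2,0,-1],[0,0,2,0,-1]]}}

```text
clock: 8.8
position: [0.6744, 0.0127, 0.2055]
ee_rot: [-0.006, 0.708, 0.707, 0.005]
contact_force: [0.6, 0.2, -1.1]
width: 0.0129
```

```bash
python3 go.py 0.677 0.012 0.2035 90;python3 - <<'E'
from h import *
im=manip.get_image("side");cv2.imwrite("pics/s9.png",cv2.resize(im[125:245,310:430],None,fx=4.9,fy=4.9,interpolation=cv2.INTER_CUBIC))
E
```

```text
clock 8.8 pos [0.6744 0.0127 0.2055] tilt 0.88 xang 89.9
shift mm [-0.7  2.6  2. ] turn -0.002 w 0.0129 f [ 0.6  0.2 -1.1]
```

View pics/s9.png

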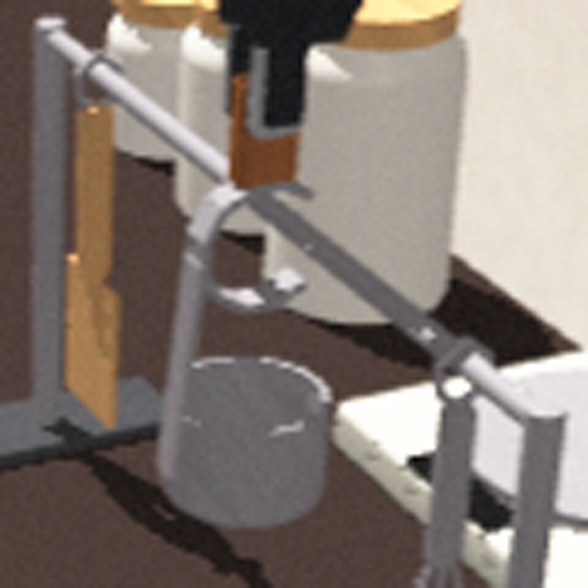

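Emit:
{"fn": "drive_tool", "kwargs": {"steps": [[0,2,0,0,-1],[0,2,1,0,-1],[0,2,1,0,-1]]}}

```text
clock: 9.15
position: [0.6764, 0.0127, 0.2044]
ee_rot: [-0.006, 0.708, 0.707, 0.005]
contact_force: [0.3, -0.3, -1.9]
width: 0.0128
```

Emit:
{"fn": "drive_tool", "kwargs": {"steps": [[0,0,1,0,-1],[0,0,1,0,-1]]}}

```text
clock: 9.35
position: [0.6765, 0.0127, 0.2035]
ee_rot: [-0.006, 0.708, 0.707, 0.005]
contact_force: [-0.1, -0.2, -1.8]
width: 0.0127
```

Emit:
{"fn": "drive_tool", "kwargs": {"steps": [[0,0,1,0,-1],[0,0,1,0,-1]]}}

```text
clock: 9.55
position: [0.6766, 0.0128, 0.2033]
ee_rot: [-0.005, 0.708, 0.707, 0.005]
contact_force: [-0.5, -0.4, 3.2]
width: 0.0127
```

Contact came at TCP z 0.2033, which puts the ring centre at 0.191, exactly 19 mm below the bar axis. I release.

Emit:
{"fn": "drive_tool", "kwargs": {"steps": [[0,0,-0.5,0,-0.6],[0,0,-0.5,0,-0.5],[0,0,-0.5,0,-0.3],[0,0,-0.5,0,0],[0,0,-0.5,0,0]]}}

```text
clock: 10.05
position: [0.6766, 0.0127, 0.2037]
ee_rot: [-0.005, 0.708, 0.707, 0.005]
contact_force: [-0.0, -0.5, 1.2]
width: 0.0426
```

```bash
python3 go.py 0.677 0.012 0.30 90;python3 - <<'E'
from h import *
im=manip.get_image("side");cv2.imwrite("pics/s10.png",cv2.resize(im[125:245,310:430],None,fx=4.9,fy=4.9,interpolation=cv2.INTER_CUBIC))
E
```

```text
clock 10.05 pos [0.6766 0.0127 0.2037] tilt 0.87 xang 89.9
shift mm [  0.7   0.4 -96.3] turn -0.002 w 0.0426 f [-0.  -0.5  1.2]
```

View pics/s10.png

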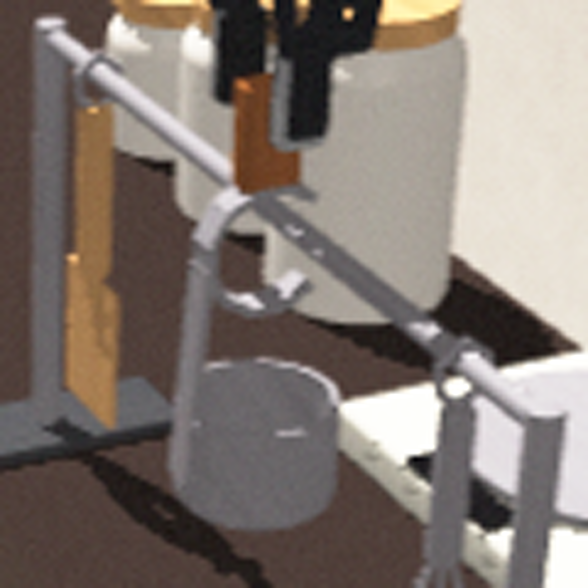

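The dipper hangs free between the open fingers. I retreat straight up.

Emit:
{"fn": "drive_tool", "kwargs": {"steps": [[0,0,-15,0,0],[0,0,-35,0,0],[0,0,-65,0,0],[0,0,-100,0,0],[0,0,-130,0,0]]}}

```text
clock: 10.6
position: [0.6766, 0.0107, 0.3354]
ee_rot: [-0.005, 0.708, 0.707, 0.006]
contact_force: [-0.4, -0.3, -0.7]
width: 0.0427
```

Emit:
{"fn": "drive_tool", "kwargs": {"steps": [[0,0,0,0,0],[0,0,0,0,0],[0,0,0,0,0],[0,0,0,0,0],[0,0,0,0,0]]}}

```text
clock: 11.1
position: [0.6761, 0.0108, 0.3339]
ee_rot: [-0.006, 0.708, 0.707, 0.005]
contact_force: [-0.5, 0.2, -0.2]
width: 0.0427
```

```bash
python3 go.py 0.677 0.012 0.30 90;python3 - <<'E'
from h import *
im=manip.get_image("side");cv2.imwrite("pics/s11.png",im)
im=manip.get_image("scene");cv2.imwrite("pics/c11.png",im)
E
```

```text
clock 11.1 pos [0.6761 0.0108 0.3339] tilt 0.88 xang 89.9
shift mm [ 0.6  0.9 33.9] turn -0.002 w 0.0427 f [-0.5  0.2 -0.2]
```

View pics/s11.png

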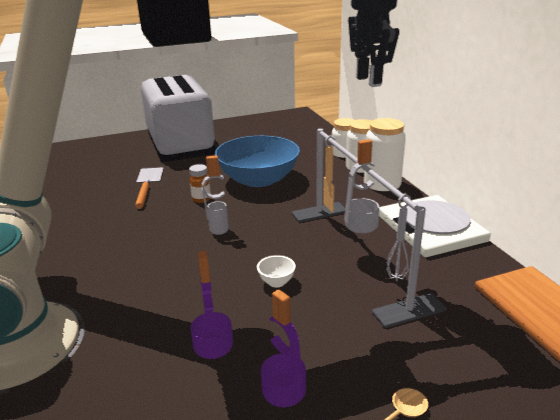

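View pics/c11.png

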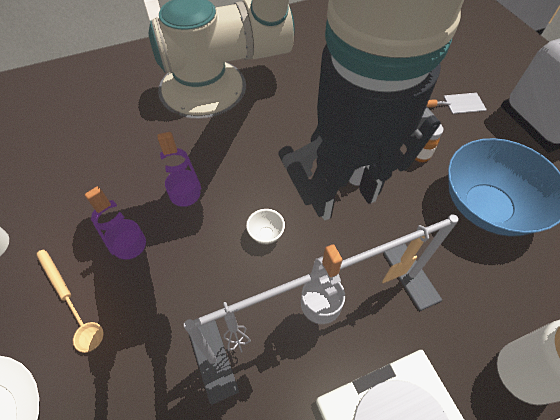

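It hangs near the middle: cup at (323,300) in scene and (362,215) in side. The narrow dipper and the others stand where they were. I give the swing a moment to settle, compare, and hand in.

Emit:
{"fn": "drive_tool", "kwargs": {"steps": [[0,0,-15,0,0],[0,0,-15,0,0],[0,0,-15,0,0],[0,0,-15,0,0],[0,0,-15,0,0]]}}

```text
clock: 11.7
position: [0.6762, 0.0106, 0.3489]
ee_rot: [-0.006, 0.708, 0.707, 0.005]
contact_force: [-0.0, -0.3, 0.5]
width: 0.0424
```

Emit:
{"fn": "drive_tool", "kwargs": {"steps": [[0,0,0,0,0],[0,0,0,0,0],[0,0,0,0,0],[0,0,0,0,0],[0,0,0,0,0]]}}

```text
clock: 12.2
position: [0.6761, 0.0105, 0.3489]
ee_rot: [-0.006, 0.708, 0.707, 0.005]
contact_force: [0.8, 0.0, 0.5]
width: 0.0425
```

```bash
python3 - <<'E'
from h import *
im=manip.get_image("side");a=cv2.imread("pics/s11.png")
o=np.hstack([cv2.resize(x[120:250,320:420],None,fx=3.9,fy=3.9,interpolation=cv2.INTER_CUBIC) for x in(a,im)]);cv2.imwrite("pics/s12.png",o)
s=manip.get_state();print(s["clock"],s["contact_force"].round(1))
E
```

```text
12.25 [ 0.9  1.4 -0.2]
```

View pics/s12.png

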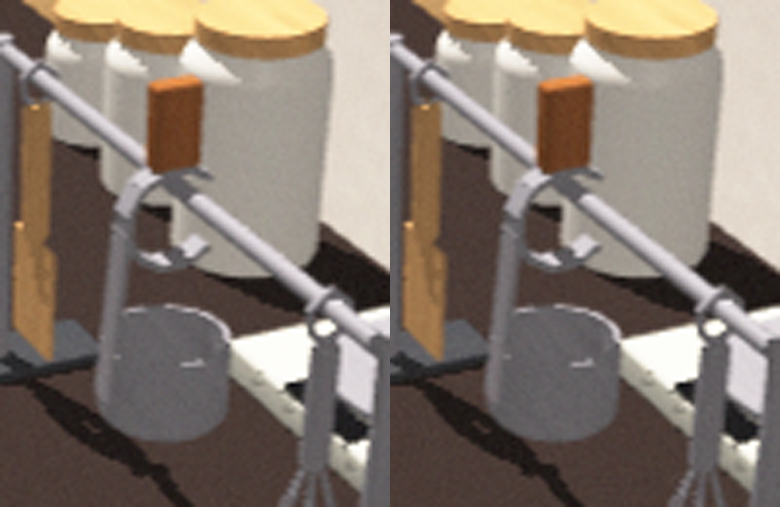

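The two pictures, taken about 1 s apart, look identical: it hangs at rest, with the bar under the top of the ring.

```bash
python3 -c "
from rig import manip
print(manip.sign_off())"
```

```text
the job is handed in; nothing more can be done
None
```

The wide steel dipper now hangs on the rail near the middle of the bar, between the turner and the whisk. I handed the job in at about 12.3 s of the 37 s allowed.

- **How it went:** I gripped it by the wooden handle, slid its ring sideways over the bar through the gap, lowered it until it rested on the bar, let go and moved straight up.
- **Last checks:** Side pictures about 1 s apart show it hanging still, with the gripper well clear. It touched the bar with the ring centre 19 mm below the bar's axis, as the task said it should. The narrow dipper, the purple ones and everything else on the worktop look untouched.
- **What disagreed:**
  - **First grasp:** It closed on nothing, without touching the dipper. The cameras showed the fingertips about 35 mm behind the reported TCP, so I went lower and the second grasp held.
  - **Rail height:** The cameras put the bar about 4 mm too high (0.2145 m instead of 0.210 m), but the contact when lowering matched 0.210 m.

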